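# Load the cooled castings into their inspection cradles

### The arm

A 7-joint arm with a two-finger parallel gripper is mounted at the origin on the work surface. World frame = base frame: x ahead of the robot, y to its left, z up, the work surface at z = 0. Lengths are in m, angles in rad, forces in N, time in s.
With the tool pointing down it reaches from about 0.425 to 0.825 m from the base axis. Payload 3.6 kg.
Tool frame: the origin (TCP) lies at the very end of the fingers, on their centre line; the grasp point (between the pads) lies grasp_offset behind it (grasp_offset is the distance from the TCP to the grasp point, in m); z points along the fingers, y is the line along which they close (so a half turn about z gives the same grasp; the last joint's range is limited). The gripper opens to 85 mm and grips with 20 to 120 N. Pads are 22 mm wide; open, the fingers measure 114 mm over their backs; the gripper's body (76 mm by 85 mm) begins 54 mm behind the grasp point. The pads swing forward as they close: fully open they stand 13 mm farther back than shut.
Start: joints at [1.185, 0.615, -0.013, 1.423, 0.008, 1.103, -0.04], TCP at [0.229, -0.608, 0.198] pointing down, gripper open.
Joint ranges: [-3.12, 3.12], [-0.3, 2.06], [-1.34, 1.32], [0.26, 2.42], [-1.36, 4.5], [0.01, 1.98], [-2.84, 2.84]. Speed limits (rad/s): [2.79, 2.79, 3.14, 3.14, 3.14, 3.14, 3.14].

### API

Orientations are given as a rotation vector (axis times angle).
In Python, from rig import get_obs, read_camera, calibration, hand_in, grasp_offset gives the robot as it stands.
- The arm moves only by the tool play_rows, never from a script. Its argument "commands" is a list of rows, each a list of 7 numbers: the shift along the tool's x, y, z in cm, then the turn, a rotation vector about the tool's x, y, z in degrees, then the closure, from -1 (fully open) to 1 (shut). A call has 1 to 12 rows; each row shifts and turns the commanded pose from where the row before left it, along the tool's axes as they then stand; what a row does not reach is not made up. A row lasts 1/12 s, in which the tool goes at most 41.7 mm and 7.16 degrees, less where a joint would pass 70% of its speed; a pose out of reach is approached as far as the arm can. A call with a gripper value outside its range is refused whole. The fingers move at their own pace and stop on an object; "newtons" is the grip in N (left out, the last holds). Time passes only in rows, so rows that do not move let the fingers close. It gives the time, the measured TCP pose, the force, the opening and the grip force at its end, in the units of the state.
- get_obs(): the state, without advancing time (a new reading comes with each control period).
- read_camera(name): name is "scene" or "top" or "wrist"; returns the picture (480x640x3 uint8, blue, green, red); there is no depth.
- calibration(name): a dict with "fov_y" (degrees; the focal length in pixels is half the picture's height over the tangent of half this angle, whatever the lens; pixels are square), "cx", "cy" (the principal point, pixels), "k1" (the pictures are not rectified: a ray, as slopes to the right and down, at radius r is drawn at 1 + k1 r^2 times it, then the intrinsics apply), "xyz" and "orientation" of the camera in the world. Camera axes: x right, y down, z forward; pixel columns grow to the right and rows downward; lengths in m; the calibration is good to about 2 mm. A picture is of the moment at which its call begins: read the wrist's pose just before it. calibration takes no time and is no camera call; for the wrist camera it gives the pose at the moment of the call.
- hand_in(): hands the job in; it is judged then, once.
The state is a dict: "time": time; "q": joint angles; "joint_vel": joint speeds; "tau": joint torques, N m; "tcp_pos": TCP position; "ee_rot": TCP orientation; "force": force on the tool from outside, world axes, zero at the start; "moment": the same for the moment, N m; "grip_width": finger opening in m; "finger_force": force on a finger pad.
Only numpy, scipy, OpenCV 4.12 (cv2) and the standard library are available. Lean on these libraries where they do the work, as an engineer would, in place of code of your own. Each camera call takes 0.05 s, during which the arm holds its last target. There are 200 camera calls.

### The job

Four cooled castings and four shallow inspection cradles lie mixed up on the foundry bench. Put each casting into the cradle whose outline matches it (handwheel in the round one, square flange in the square one, bearing block in the rectangular one, link in the long round-ended one), base down, flat on the cradle's floor inside the rim, and let go. Do not knock over or push away the drinks can and the brass weight that stand among them.

Things in the scene. Friction and masses are not known exactly. Their poses are not given: they have to be found in the camera images.
- handwheel_c (a point): Handwheel casting: a round spoked wheel 90 mm across with a rim 14 mm high and 10 mm wide, four spokes, and a plain round hub 30 mm in diameter that stands up in the middle to 50 mm above the base: take it by the hub, 18 to 50 mm above the base. Loose, dark grey cast iron, resting on its flat base on the bench; the point is its centre, half-way up; z points up. Mass about 0.35 kg, a quarter more or less.
- flange_c (a point): Square flange casting: a square plate 64 x 64 mm, 12 mm thick, sides along its x and y, with a round hub 36 mm in diameter in the middle that stands up to 50 mm above the base: take it by the hub. Loose, dark grey cast iron, resting on its flat base on the bench; the point is its centre, half-way up; z points up. Mass about 0.45 kg, a quarter more or less.
- link_c (a point): Link casting: a long dog-bone bar along its x, 120 mm overall, 30 mm high, with a round eye 36 mm in diameter at each end (eye centres 42 mm from the middle) and a straight waist 22 mm wide and 26 mm high between them (48 mm free): take it across the waist, the fingers closing along its y. Loose, dark grey cast iron, resting on its flat base on the bench; the point is its centre, half-way up; z points up. Mass about 0.5 kg, a quarter more or less.
- bearing_c (a point): Bearing-block casting: a rectangular foot 92 mm (along its x) x 50 mm (y), 12 mm thick, and on it an upright housing 50 mm long (x) and 36 mm thick (y), rounded on top, 60 mm high over all: take it across the housing, the fingers closing along its y. Loose, dark grey cast iron, resting on its flat base on the bench; the point is its centre, half-way up; z points up. Mass about 0.6 kg, a quarter more or less.
- cradle_round: Cradle of the handwheel: a round shallow tray, 106 mm inside, 116 mm outside. Fixed to the bench; dark floor 4 mm above the bench, bright metal rim 5 mm wide whose top is 10 mm above the bench, so the rim stands 6 mm above the floor; 8 mm of play all round its casting. Origin at the centre of its underside, on the bench top; z up. 
- cradle_square: Cradle of the square flange: a square shallow tray, 80 x 80 mm inside, 90 x 90 mm outside, sides along its x and y. Fixed to the bench; dark floor 4 mm above the bench, bright metal rim 5 mm wide whose top is 10 mm above the bench, so the rim stands 6 mm above the floor; 8 mm of play all round its casting. Origin at the centre of its underside, on the bench top; z up. 
- cradle_rect: Cradle of the bearing block: a rectangular shallow tray with square corners, 108 mm (its x) x 66 mm (y) inside, 118 x 76 mm outside. Fixed to the bench; dark floor 4 mm above the bench, bright metal rim 5 mm wide whose top is 10 mm above the bench, so the rim stands 6 mm above the floor; 8 mm of play all round its casting. Origin at the centre of its underside, on the bench top; z up. 
- cradle_oblong: Cradle of the link: a long narrow shallow tray with round ends, 136 mm (its x) x 52 mm (y) inside, 146 x 62 mm outside. Fixed to the bench; dark floor 4 mm above the bench, bright metal rim 5 mm wide whose top is 10 mm above the bench, so the rim stands 6 mm above the floor; 8 mm of play all round its casting. Origin at the centre of its underside, on the bench top; z up. 
- can: Yellow drinks can, bystander, 54 mm in diameter, 115 mm high, standing loose among the parts. Origin at the centre of its underside, z up.
- weight: Brass weight with a knob, bystander, 42 mm in diameter, 52 mm high, standing loose among the parts. Origin at the centre of its underside, z up.
There are look-alikes about, which are no part of the job. Leave any turquoise or white look-alike of the part that bears handwheel_c alone.

How it is judged:
By the outcome, as a careful person would: the job done as asked, in the order asked, and still so for the second after the job is handed in, with the robot touching nothing.
It also fails if it takes over 115 s, if anything falls off the work surface, if the arm or the gripper's body presses on something with over 40 N, if the wrist force passes 120 N, or if a joint passes its speed limit or range.

## Working session

There is one attempt and no reset: what is moved stays moved. The work goes in short steps, Python scripts to look and compute and a tool call to move; the robot and the scene stay as the last step left them, time stands still between calls to the robot, and variables do not carry over. Pictures are saved under pics/ and viewed, at most 14 in all, crops included, and the job is handed in when it is done.

Besides the shell and the picture viewer there is one more tool, called after ">>>" in YAML: its name, and indented under it one key for each argument. play_rows: Moves the arm, as the interface text tells. Its arguments: {"type":"object","properties":{"commands":{"type":"array"},"newtons":{"type":"number"}},"required":["commands"]}

```bash
ls; mkdir -p pics; python3 - <<'E'
from rig import *
import cv2
print(grasp_offset,get_obs())
for n in("top","scene"):
    print(n,calibration(n)); cv2.imwrite(f"pics/{n}0.png",read_camera(n))
print(calibration("wrist"))
E
```

```text
pics
0.0187 {'time': 0.0, 'q': array([ 1.18452747,  0.61593857, -0.01262521,  1.42491319,  0.00810577,
        1.10342025, -0.04039945]), 'joint_vel': array([-8.23801251e-04,  4.33491944e-04, -1.84582197e-04, -7.88341369e-05,
        2.46203114e-03,  7.44017169e-04,  1.89630806e-04]), 'tau': array([ 1.69016876e-04, -4.69209981e+01,  2.59602936e-01, -1.71030700e+01,
        1.00116438e-02,  9.55385476e-03,  3.53078889e-06]), 'tcp_pos': array([ 0.22854341, -0.60757332,  0.19732096]), 'ee_rot': array([-3.08834163e+00, -5.61738181e-01,  7.98968233e-04]), 'force': array([-0.20274627, -0.06497891,  0.40552993]), 'moment': array([-0.0559589 ,  0.00386951, -0.01050686]), 'finger_force': 0.0, 'grip_width': 0.08536695548536646}
top {'fov_y': 45.06936050296936, 'cx': 317.40331975780197, 'cy': 244.78429138373318, 'k1': -0.09395643342878628, 'xyz': array([ 0.33587059, -0.02112218,  1.18302002]), 'orientation': array([-2.18891061,  2.16492883, -0.08599329])}
scene {'fov_y': 44.98776389776689, 'cx': 317.473075667374, 'cy': 250.67160276229018, 'k1': -0.13077882872768298, 'xyz': array([ 1.28097667, -0.64356307,  0.83429046]), 'orientation': array([-2.01600413, -1.00708426,  0.49403822])}
{'fov_y': 61.533284487956664, 'cx': 318.89221995474037, 'cy': 241.91866928053406, 'k1': 0.01133610707459247, 'xyz': array([ 0.30764715, -0.57859514,  0.37277245]), 'orientation': array([ 2.34875738, -1.62383382, -0.27827531])}
```

View pics/top0.png

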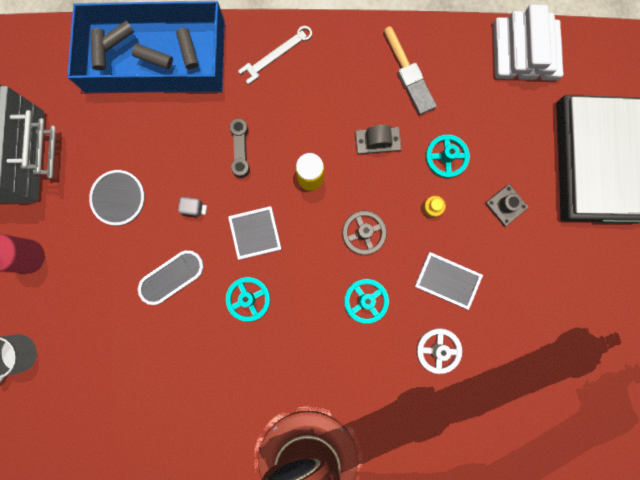

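View pics/scene0.png

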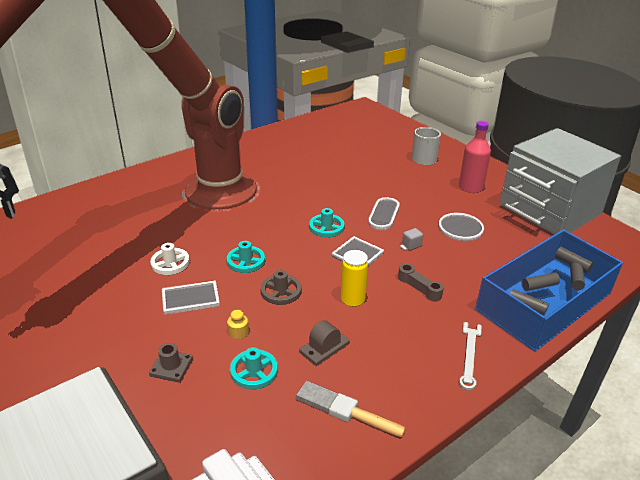

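The pictures show these candidates in the top view:
- **Wheels:** dark grey at (365,233), which is the one I want. Turquoise at (448,156), (248,299) and (367,301), and white at (440,351), are all to be left alone.
- **Other castings:** flange (507,205), link (239,148), bearing (378,138).
- **Cradles:** round (117,197), square (255,232), rectangular (449,280), oblong (170,277).
- **Obstacles:** can (310,170), weight (434,206), small grey block (192,206).

```bash
cat > h.py <<'E'
from rig import *
import cv2, numpy as np
from scipy.spatial.transform import Rotation as R
def cast(px,c,z):
    f=240/np.tan(np.radians(c["fov_y"])/2)
    d=(np.atleast_2d(px).astype(float)-[c["cx"],c["cy"]])/f
    u=d.copy()
    for _ in range(20): u=d/(1+c["k1"]*(u**2).sum(1,keepdims=True))
    v=R.from_rotvec(c["orientation"]).apply(np.c_[u,np.ones(len(u))])
    return (c["xyz"]+v*((z-c["xyz"][2])/v[:,2:]))[:,:2]
def proj(P,c):
    f=240/np.tan(np.radians(c["fov_y"])/2)
    q=R.from_rotvec(c["orientation"]).inv().apply(np.atleast_2d(P)-c["xyz"])
    u=q[:,:2]/q[:,2:]
    return u*(1+c["k1"]*(u**2).sum(1,keepdims=True))*f+[c["cx"],c["cy"]]
def nonred(im):
    b,g,r=[im[...,i].astype(int) for i in range(3)]
    return ((r-np.maximum(g,b))<0.35*r+8).astype(np.uint8)*255
def rect(P):
    (c,s,a)=cv2.minAreaRect((P*1000).astype(np.float32))
    if s[0]<s[1]: s=s[::-1]; a+=90
    return np.round(c,1),np.round(s,1),round((a+90)%180-90,1)  # mm, deg of long side in world
def blob(im,seed,rad=14):
    n,l,st,ce=cv2.connectedComponentsWithStats(nonred(im))
    x,y=seed; w=l[y-rad:y+rad+1,x-rad:x+rad+1].ravel(); w=w[w>0]
    k=np.bincount(w).argmax()
    cs,_=cv2.findContours((l==k).astype(np.uint8),cv2.RETR_EXTERNAL,cv2.CHAIN_APPROX_NONE)
    return max(cs,key=len)[:,0]
def toolmove(goal_xyz,line_deg,tcp=None):
    """shift in tool axes (cm) to goal TCP and turn about tool z (deg) so that tool y lies along line_deg in world"""
    o=get_obs(); T=R.from_rotvec(o["ee_rot"])
    s=T.inv().apply(np.array(goal_xyz)-o["tcp_pos"])*100
    y=T.as_matrix()[:,1]; a=np.degrees(np.arctan2(y[1],y[0]))
    t=-((line_deg-a+90)%180-90)   # tool z down: turn sign reversed
    return np.round(s,2),round(t,1),o["q"][6]
E
python3 - <<'E'
from h import *
im=cv2.imread("pics/top0.png");c=calibration("top")
for n,s,z in [("wheel",(365,233),.014),("flange",(507,205),.012),("link",(239,148),.03),("bearing",(378,138),.012),("cround",(117,197),.01),("csq",(255,232),.01),("crect",(449,280),.01),("cobl",(170,277),.01),("can",(310,166),.115),("weight",(434,206),.03),("block",(190,206),.03),("tq1",(448,156),.014),("tq2",(248,299),.014),("tq3",(367,301),.014),("white",(440,351),.014)]:
    b=blob(im,s); P=cast(b,c,z); e=cv2.minEnclosingCircle((P*1000).astype(np.float32))
    print(n,rect(P),"circ",np.round(e[0],1),round(e[1],1))
cv2.imwrite("pics/crop1.png",cv2.resize(im[120:260,320:540],None,fx=3,fy=3))
E
```

```text
wheel (array([ 460. , -109.6]), array([89.1, 88.3]), 45.4) circ [ 460. -110.] 45.3
flange (array([ 520.6, -405.2]), array([66.6, 64.8]), -50.7) circ [ 521. -405.] 43.5
link (array([628.7, 145.4]), array([121.8,  36.7]), 3.1) circ [628.6 148.4] 61.2
bearing (array([ 655.8, -137.9]), array([92.8, 57.5]), -84.2) circ [ 652.6 -137.9] 51.0
cround (array([527.9, 403.1]), array([117.9, 115.7]), -89.5) circ [528.  403.1] 59.8
csq (array([457.4, 113.5]), array([93.6, 92.8]), 14.1) circ [457.9 113.6] 63.8
crect (array([ 364. , -282.9]), array([122.1,  79.6]), 67.2) circ [ 363.6 -283.4] 70.2
cobl (array([363.6, 284.7]), array([149.7,  65.9]), -55.2) circ [363.3 284.4] 75.0
can (array([5.627e+02, 2.000e-01]), array([70.6, 50.7]), 0.6) circ [5.629e+02 3.000e-01] 36.1
weight (array([ 511.5, -249.8]), array([46.6, 41.3]), -44.9) circ [ 512.  -249.3] 23.7
block (array([506.6, 238.4]), array([58.6, 37.4]), 83.4) circ [506.9 238.8] 31.0
tq1 (array([ 621.6, -282.8]), array([91.3, 89.8]), -0.6) circ [ 620.9 -282.9] 47.1
tq2 (array([322.1, 124.2]), array([91.2, 88.6]), -89.2) circ [322.2 124.5] 46.0
tq3 (array([ 321.8, -115.9]), array([90.8, 90.4]), -89.5) circ [ 320.9 -115. ] 46.3
white (array([ 222.1, -263.2]), array([91.2, 89.8]), 45.5) circ [ 222.3 -262.7] 46.7
```

View pics/crop1.png

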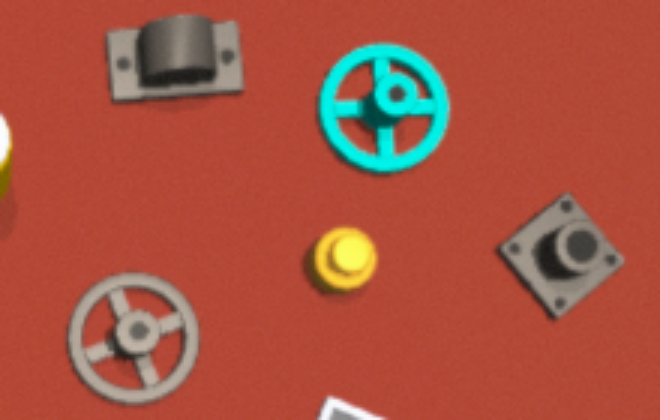

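The crop confirms the dark grey four-spoked handwheel at about crop (133,338). The bearing is at (175,65) and the flange at (560,255). Next I go above the handwheel and look from close by.

```bash
python3 - <<'E'
from h import *
o=get_obs(); print(R.from_rotvec(o["ee_rot"]).as_matrix().round(3)); print(toolmove([.46,-.11,.16],0))
E
```

```text
[[ 0.936  0.352 -0.001]
 [ 0.352 -0.936  0.002]
 [-0.    -0.002 -1.   ]]
(array([ 39.18, -38.42,   3.83]), np.float64(-69.4), np.float64(-0.04043169077631263))
```

>>> play_rows:
  commands:
    - [2.6, -2.55, 0.25, 0, 0, 0, -1]
    - [2.6, -2.55, 0.25, 0, 0, 0, -1]
    - [2.6, -2.55, 0.25, 0, 0, 0, -1]
    - [2.6, -2.55, 0.25, 0, 0, 0, -1]
    - [2.6, -2.55, 0.25, 0, 0, 0, -1]
    - [2.6, -2.55, 0.25, 0, 0, 0, -1]
    - [2.6, -2.55, 0.25, 0, 0, 0, -1]
    - [2.6, -2.55, 0.25, 0, 0, 0, -1]
    - [2.6, -2.55, 0.25, 0, 0, 0, -1]
    - [2.6, -2.55, 0.25, 0, 0, 0, -1]
    - [2.6, -2.55, 0.25, 0, 0, 0, -1]
    - [2.6, -2.55, 0.25, 0, 0, 0, -1]
  newtons: 60

```text
time: 1.1
tcp_pos: [0.4133, -0.2103, 0.1683]
ee_rot: [-3.091, -0.562, 0.001]
force: [0.8, -0.4, -0.1]
grip_width: 0.0852
finger_force: 0.0
```

>>> play_rows:
  commands:
    - [2.6, -2.55, 0.25, 0, 0, 0, -1]
    - [2.6, -2.55, 0.25, 0, 0, 0, -1]
    - [2.6, -2.55, 0.25, 0, 0, 0, -1]
    - [0, 0, 0, 0, 0, 0, -1]
    - [0, 0, 0, 0, 0, 0, -1]

```text
time: 1.52
tcp_pos: [0.4597, -0.1102, 0.1606]
ee_rot: [-3.088, -0.572, 0.001]
force: [0.6, -0.9, -0.4]
grip_width: 0.0852
finger_force: 0.0
```

```bash
cat > look.py <<'E'
import sys
from h import *
name=sys.argv[1]; x,y,z=map(float,sys.argv[2:5]); rad=int(sys.argv[5]) if len(sys.argv)>5 else 40
o=get_obs(); c=calibration("wrist"); im=read_camera("wrist"); cv2.imwrite(f"pics/{name}.png",im)
print("tcp",o["tcp_pos"].round(4),"q7",o["q"][6].round(2),"cam",c["xyz"].round(3))
p=proj([x,y,z],c)[0]; print("expected px",p.round())
try:
    P=cast(blob(im,tuple(np.clip(p,[rad,rad],[639-rad,479-rad]).astype(int)),rad),c,z)
    print(rect(P),cv2.minEnclosingCircle((P*1000).astype(np.float32)))
except Exception as e: print(e)
E
python3 look.py w1 .46 -.11 .014; python3 -c "
from h import *
print(toolmove([.46,-.11,.02],-69))"
```

```text
tcp [ 0.4597 -0.1102  0.1606] q7 -1.07 cam [ 0.539 -0.08   0.336]
expected px [319. 210.]
(array([ 461.7, -110. ]), array([89.1, 88.7]), -21.3) ((462.14312744140625, -110.2451400756836), 45.08330535888672)
(array([ 0.2 , -0.18, 14.07]), np.float64(-0.3), np.float64(-1.0672502422316685))
```

View pics/w1.png

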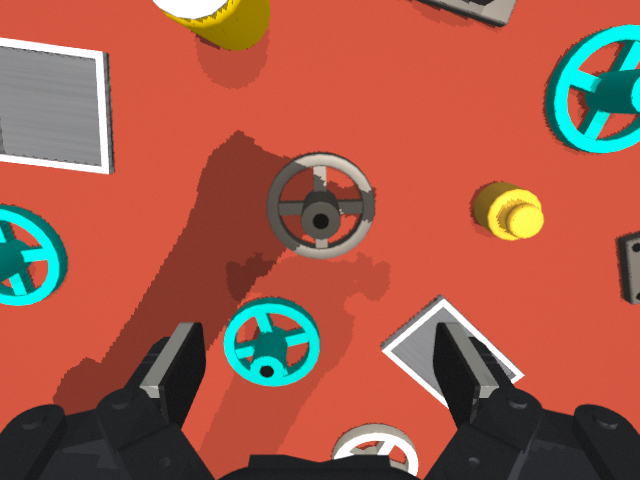

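The wrist picture shows the grey wheel centred at (319,205). Its hub stands clear, with the fingers either side, and it agrees with the top view to 2 mm. I descend and grip.

>>> play_rows:
  commands:
    - [0.1, 0, 3, 0, 0, 0, -1]
    - [0, 0, 3, 0, 0, 0, -1]
    - [0, 0, 3, 0, 0, 0, -1]
    - [0, 0, 2.5, 0, 0, 0, -1]
    - [0, 0, 1.5, 0, 0, 0, -1]
    - [0, 0, 0.8, 0, 0, 0, -1]
    - [0, 0, 0, 0, 0, 0, 0.6]
    - [0, 0, 0, 0, 0, 0, 1]
    - [0, 0, 0, 0, 0, 0, 1]
    - [0, 0, 0, 0, 0, 0, 1]
    - [0, 0, 0, 0, 0, 0, 1]
    - [0, 0, 0, 0, 0, 0, 1]

```text
time: 2.57
tcp_pos: [0.4607, -0.1128, 0.0238]
ee_rot: [3.09, 0.562, 0.002]
force: [-0.7, 0.5, -0.3]
grip_width: 0.0123
finger_force: 0.0
```

>>> play_rows:
  commands:
    - [0, 0, 0, 0, 0, 0, 1]
    - [0, 0, 0, 0, 0, 0, 1]
    - [0, 0, -1, 0, 0, 0, 1]
    - [0, 0, -3, 0, 0, 0, 1]
    - [0, 0, -3.5, 0, 0, 0, 1]
    - [0, 0, -3.5, 0, 0, 0, 1]
    - [0, 0, -3, 0, 0, 0, 1]
    - [0, 0, 0, 0, 0, 0, 1]
    - [0, 0, 0, 0, 0, 0, 1]

```text
time: 3.32
tcp_pos: [0.4613, -0.1129, 0.1648]
ee_rot: [3.089, 0.562, 0.007]
force: [-0.8, 0.2, 0.8]
grip_width: -0.0
finger_force: 0.0
```

```bash
python3 -c "
from h import *
o=get_obs();print(o['grip_width'],o['force'],o['tcp_pos'],toolmove([.528,.403,.16],-69))"
```

```text
-4.6210369799698716e-05 [-0.79923346  0.2360343   0.83724638] [ 0.46125894 -0.11289534  0.16477409] (array([ 24.41, -45.94,   0.46]), np.float64(-0.4), np.float64(-1.0704669810700744))
```

```bash
python3 look.py w2 .46 -.11 .014; python3 -c "
from h import *
print(R.from_rotvec(get_obs()['ee_rot']).as_matrix().round(3))"
```

```text
tcp [ 0.4613 -0.1129  0.1648] q7 -1.07 cam [ 0.539 -0.083  0.34 ]
expected px [315. 210.]
(array([ 462. , -110.3]), array([89. , 88.8]), -12.4) ((462.0518798828125, -110.16211700439453), 44.99197769165039)
[[ 0.936  0.352  0.001]
 [ 0.352 -0.936 -0.   ]
 [ 0.     0.    -1.   ]]
```

View pics/w2.png

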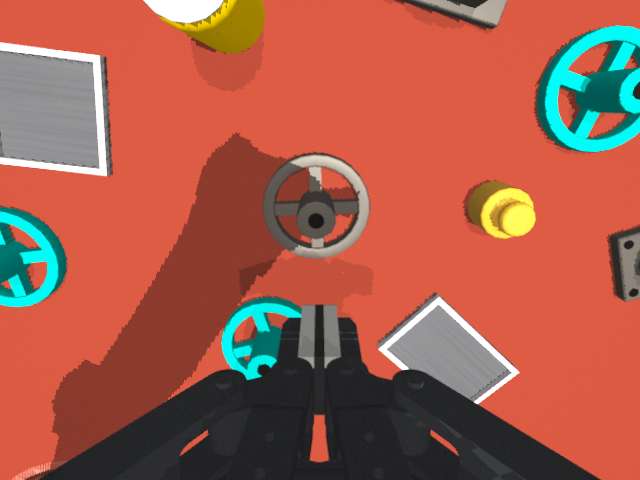

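```bash
python3 - <<'E'
from h import *
o=get_obs();c=calibration("wrist");t=o["tcp_pos"];T=R.from_rotvec(o["ee_rot"])
for d in (0,-.0187,-.05): print(proj(t+T.apply([0,0,d]),c))
m=R.from_rotvec(c["orientation"]).as_matrix();print(m.round(3))
s=calibration("scene"); print("scene px tcp",proj(t,s), "top",proj(t,calibration("top")))
im=read_camera("scene");cv2.imwrite("pics/s1.png",im)
x,y=proj(t,s)[0].astype(int);cv2.circle(im,(x,y),4,(255,0,255),1)
x,y=proj([.461,-.11,.05],s)[0].astype(int);cv2.circle(im,(x,y),4,(255,255,0),1)
cv2.imwrite("pics/s1c.png",cv2.resize(im[100:400,100:500],None,fx=2,fy=2))
E
```

```text
[[318.74135085 287.84614317]]
[[318.67845025 306.56677987]]
[[318.53899005 348.07345917]]
[[ 0.353 -0.884 -0.307]
 [-0.936 -0.333 -0.115]
 [-0.001  0.328 -0.945]]
scene px tcp [[277.80008879 230.43827871]] top [[371.84587188 223.4183301 ]]
```

View pics/s1c.png

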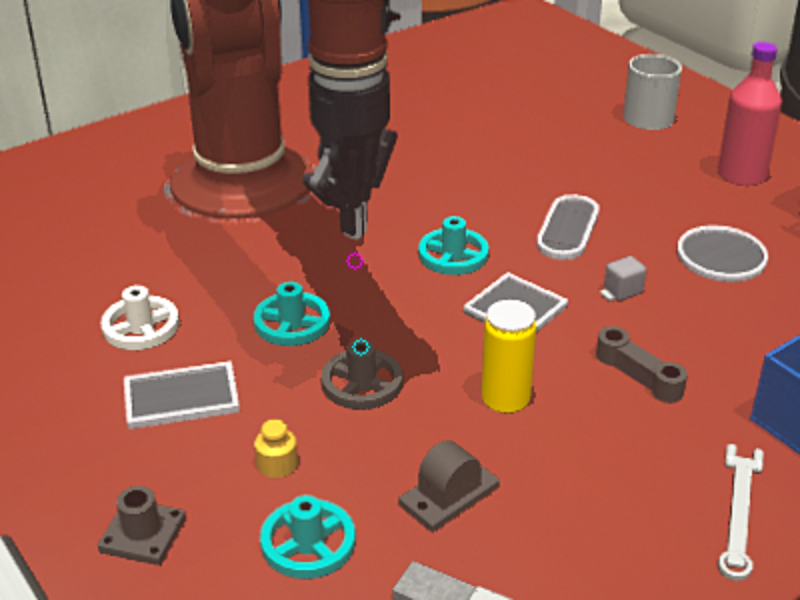

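```bash
python3 - <<'E'
from h import *
o=get_obs();c=calibration("wrist");t=o["tcp_pos"];T=R.from_rotvec(o["ee_rot"]);s=calibration("scene")
for dx in (-.011,0,.011):
  for d in (0,-.01,-.02,-.03,-.04): 
    p=t+T.apply([dx,0,d]);print(dx,d,proj(p,c)[0].round(),proj(p,s)[0].round(1))
im=cv2.imread("pics/s1.png");w=cv2.imread("pics/w2.png")
cv2.imwrite("pics/tips.png",np.hstack([cv2.resize(im[170:240,240:310],(399,399),interpolation=0),cv2.resize(w[290:390,270:370],(399,399),interpolation=0)]))
E
```

```text
-0.011 0 [319. 308.] [273.3 229. ]
-0.011 -0.01 [319. 319.] [273.1 224.9]
-0.011 -0.02 [319. 330.] [273.  220.8]
-0.011 -0.03 [319. 343.] [272.8 216.7]
-0.011 -0.04 [319. 357.] [272.7 212.6]
0 0 [319. 288.] [277.7 230.6]
0 -0.01 [319. 297.] [277.5 226.6]
0 -0.02 [319. 308.] [277.4 222.5]
0 -0.03 [319. 320.] [277.3 218.4]
0 -0.04 [319. 333.] [277.1 214.2]
0.011 0 [319. 267.] [282.1 232.3]
0.011 -0.01 [319. 275.] [282.  228.2]
0.011 -0.02 [319. 285.] [281.9 224.1]
0.011 -0.03 [319. 296.] [281.7 220. ]
0.011 -0.04 [319. 308.] [281.6 215.8]
```

View pics/tips.png

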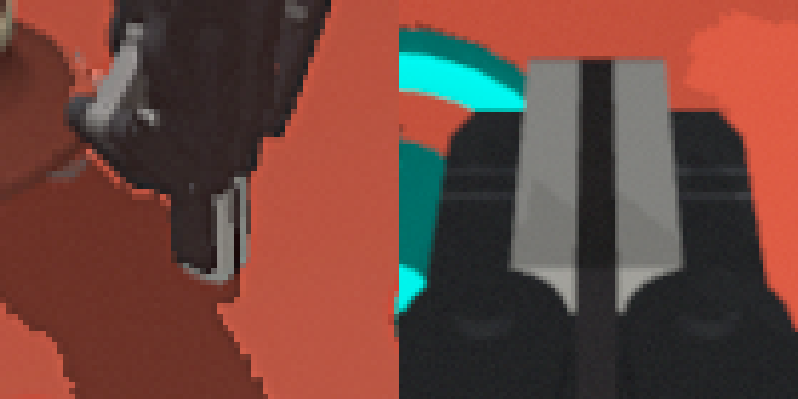

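Two views agree that the real fingertips stand about 33 mm behind the reported TCP. In the scene view the tips end near (278,219), against an expected 231. The first grip therefore closed above the hub and disturbed nothing. I allow for this, reopen and go lower, watching the force.

>>> play_rows:
  commands:
    - [0.17, -0.25, 2, 0, 0, 0, -1]
    - [0, 0, 3, 0, 0, 0, -1]
    - [0, 0, 3, 0, 0, 0, -1]
    - [0, 0, 3, 0, 0, 0, -1]
    - [0, 0, 2, 0, 0, 0, -1]
    - [0, 0, 1.3, 0, 0, 0, -1]
    - [0, 0, 0.7, 0, 0, 0, -1]
    - [0, 0, 0.5, 0, 0, 0, -1]
    - [0, 0, 0, 0, 0, 0, -1]

```text
time: 4.17
tcp_pos: [0.4599, -0.1094, 0.0068]
ee_rot: [-3.09, -0.562, 0.004]
force: [1.0, 0.9, 0.5]
grip_width: 0.0853
finger_force: 0.0
```

```bash
python3 - <<'E'
from h import *
o=get_obs();print(o["tcp_pos"],toolmove([.462,-.11,-.013],-69),o["force"],o["grip_width"])
cv2.imwrite("pics/w3.png",read_camera("wrist"))
E
```

```text
[ 0.45986279 -0.10943338  0.00680723] (array([0.18, 0.13, 1.98]), np.float64(-0.4), np.float64(-1.1171076957732087)) [0.99033961 0.90537967 0.52144309] 0.08528683436270411
```

View pics/w3.png

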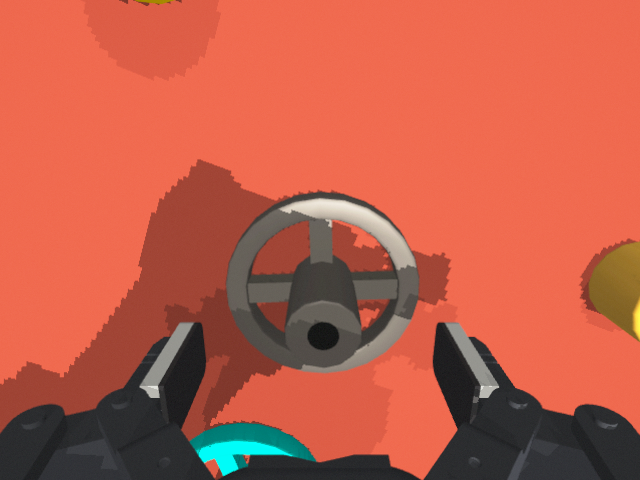

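```bash
python3 - <<'E'
from h import *
o=get_obs();c=calibration("wrist");t=o["tcp_pos"];T=R.from_rotvec(o["ee_rot"])
print("hub",cast([322,335],c,.05),t)
for z in (.04,.045,.05,.055,.06):
    P=cast([[205,323],[160,396],[434,323],[482,396]],c,z); print(z,T.inv().apply(np.c_[P,[z]*4]-t).round(4)[:,:2].tolist())
E
```

```text
hub [[ 0.46162116 -0.11062935]] [ 0.46050691 -0.10964074  0.0076407 ]
0.04 [[-0.0001, -0.0458], [-0.036, -0.0685], [0.0, 0.0465], [-0.0357, 0.0704]]
0.045 [[0.0028, -0.0442], [-0.0317, -0.0661], [0.003, 0.0449], [-0.0315, 0.068]]
0.05 [[0.0058, -0.0426], [-0.0275, -0.0637], [0.0059, 0.0432], [-0.0273, 0.0655]]
0.055 [[0.0087, -0.041], [-0.0233, -0.0613], [0.0089, 0.0416], [-0.0231, 0.063]]
0.06 [[0.0117, -0.0394], [-0.0191, -0.0589], [0.0118, 0.04], [-0.0189, 0.0606]]
```

The hub is centred between the fingers: its top is at (322,335), and the pad tips are near (205,323) and (434,323). I go 2 cm lower and close.

>>> play_rows:
  commands:
    - [0.2, 0.1, 0.7, 0, 0, 0, -1]
    - [0, 0, 0.7, 0, 0, 0, -1]
    - [0, 0, 0.6, 0, 0, 0, -1]
    - [0, 0, 0, 0, 0, 0, 0.5]
    - [0, 0, 0, 0, 0, 0, 1]
    - [0, 0, 0, 0, 0, 0, 1]
    - [0, 0, 0, 0, 0, 0, 1]
    - [0, 0, 0, 0, 0, 0, 1]
    - [0, 0, 0, 0, 0, 0, 1]

```text
time: 4.97
tcp_pos: [0.4633, -0.1099, -0.0115]
ee_rot: [3.091, 0.562, 0.001]
force: [-0.3, 1.2, 3.4]
grip_width: 0.0285
finger_force: 59.0
```

Gripped at 28.5 mm, 59 N. I lift and see what is left to travel.

>>> play_rows:
  commands:
    - [0, 0, -1, 0, 0, 0, 1]
    - [0, 0, -3, 0, 0, 0, 1]
    - [0, 0, -3.5, 0, 0, 0, 1]
    - [0, 0, -3.5, 0, 0, 0, 1]
    - [0, 0, -3, 0, 0, 0, 1]
    - [0, 0, -1, 0, 0, 0, 1]
    - [0, 0, 0, 0, 0, 0, 1]

```text
time: 5.55
tcp_pos: [0.4646, -0.1104, 0.1411]
ee_rot: [3.089, 0.561, 0.009]
force: [1.2, 0.1, -4.4]
grip_width: 0.0284
finger_force: 60.1
```

```bash
python3 -c "
from h import *
o=get_obs();print(o['grip_width'],o['finger_force'],o['force'],o['tcp_pos'],toolmove([.528,.403,.14],-69))"
```

```text
0.028390791487628474 60.07184386253357 [ 1.1927806   0.12384227 -4.39608831] [ 0.46460429 -0.11035693  0.14110684] (array([ 24.  , -45.82,   0.08]), np.float64(-0.4), np.float64(-1.0859005796121817))
```

>>> play_rows:
  commands:
    - [1.7, -3.3, 0, 0, 0, 0, 1]
    - [1.7, -3.3, 0, 0, 0, 0, 1]
    - [1.7, -3.3, 0, 0, 0, 0, 1]
    - [1.7, -3.3, 0, 0, 0, 0, 1]
    - [1.7, -3.3, 0, 0, 0, 0, 1]
    - [1.7, -3.3, 0, 0, 0, 0, 1]
    - [1.7, -3.3, 0, 0, 0, 0, 1]
    - [1.7, -3.3, 0, 0, 0, 0, 1]
    - [1.7, -3.3, 0, 0, 0, 0, 1]
    - [1.7, -3.3, 0, 0, 0, 0, 1]
    - [1.7, -3.3, 0, 0, 0, 0, 1]
    - [1.7, -3.3, 0, 0, 0, 0, 1]

```text
time: 6.55
tcp_pos: [0.5128, 0.3331, 0.1357]
ee_rot: [3.089, 0.562, -0.007]
force: [0.8, 0.4, -3.6]
grip_width: 0.0281
finger_force: 60.2
```

>>> play_rows:
  commands:
    - [1.8, -3.1, 0, 0, 0, 0, 1]
    - [1.8, -3.1, 0, 0, 0, 0, 1]
    - [0, 0, 0, 0, 0, 0, 1]
    - [0, 0, 0, 0, 0, 0, 1]

```text
time: 6.88
tcp_pos: [0.5232, 0.4057, 0.1349]
ee_rot: [3.089, 0.571, -0.009]
force: [-0.3, -0.8, -3.8]
grip_width: 0.0286
finger_force: 60.4
```

```bash
python3 look.py w4 .528 .403 .01; python3 - <<'E'
from h import *
# held wheel seen in the wrist picture: hub top at 50 mm over base
o=get_obs(); c=calibration("wrist"); print(o["force"],o["grip_width"],toolmove([.528,.403,-.005],-69))
print(proj(o["tcp_pos"]+[0,0,.051],c))
E
```

```text
tcp [0.5232 0.4057 0.1349] q7 -1.95 cam [0.603 0.436 0.31 ]
expected px [325. 212.]
(array([423.5, 378.7]), array([606.9, 334.4]), -69.0) ((307.5377197265625, 334.35406494140625), 306.24444580078125)
[-0.41227943 -0.88258465 -4.42694109] 0.028294431856540177 (array([ 0.43,  0.06, 14.01]), np.float64(-0.3), np.float64(-1.9526381004571098))
[[318.84937039 350.37879578]]
```

View pics/w4.png

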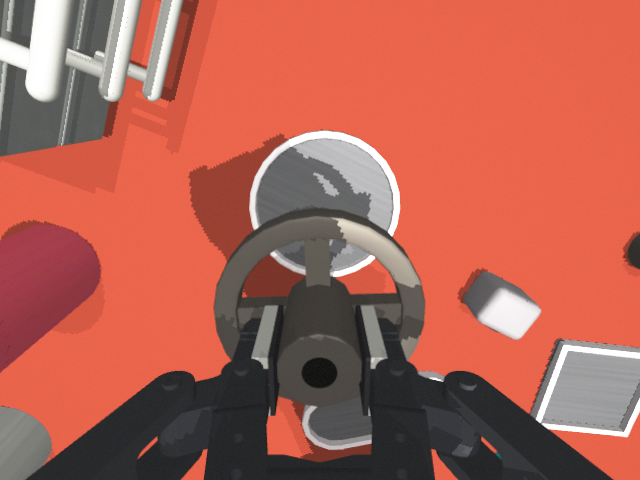

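The wheel is held level, and the round cradle is centred at (325,204). The small grey block at (500,305) is clear of the fingers. I correct the last few millimetres and lower.

```bash
python3 - <<'E'
from h import *
c=calibration("wrist");im=cv2.imread("pics/w4.png")
m=(im.min(2)>200).astype(np.uint8); n,l,st,ce=cv2.connectedComponentsWithStats(m)
ys,xs=np.nonzero((l==l[ (np.array([200]))[0],253]) if l[200,253] else m*0); print(len(xs),st[l[200,253]])
pts=[[250,204],[400,204],[325,131],[325,277]]
P=cast(pts,c,.01);print(P, (P[0]+P[1])/2,(P[2]+P[3])/2)
g=np.r_[(P[0]+P[1]+P[2]+P[3])/4+[.001,.0004],-.007]; print(g,toolmove(g,-69))
E
```

```text
1795 [ 250  131  150  105 1795]
[[0.51503042 0.45504966]
 [0.55560617 0.34794981]
 [0.58557078 0.42085832]
 [0.47837847 0.37958469]] [0.5353183  0.40149974] [0.53197462 0.4002215 ]
[ 0.53464646  0.40126062 -0.007     ] (array([ 0.99,  0.45, 14.21]), np.float64(-0.3), np.float64(-1.9526381004571098))
```

```bash
python3 - <<'E'
from h import *
c=calibration("scene");im=cv2.imread("pics/scene0.png")
for n,s,z in [("cround",(461,226),.01),("csq",(358,250),.01),("crect",(190,297),.01),("cobl",(384,213),.01),("wheel",(281,294),.014),("flange",(171,368),.012),("link",(420,280),.03)]:
    P=cast(blob(im,s),c,z);print(n,rect(P))
E
```

```text
cround (array([533., 399.]), array([130.4, 113.9]), -49.2)
csq (array([497.4,  57.7]), array([252.5, 116.3]), -55.6)
crect (array([ 368.8, -286.3]), array([120.7,  90.3]), 66.7)
cobl (array([368.1, 280. ]), array([162.4,  65.7]), -54.7)
wheel (array([ 466.2, -113.6]), array([101.8,  97.5]), -75.5)
flange (array([ 517.8, -404. ]), array([90.2, 74.9]), -49.5)
link (array([642.9, 133.6]), array([136.3,  61.8]), 3.3)
```

```bash
cat >> h.py <<'E'
def avg(n=5):
    L=[];C=[]
    for _ in range(n):
        L.append(get_obs()["tcp_pos"]); c=calibration("wrist"); C.append(c["xyz"]); im=read_camera("wrist")
    c["xyz"]=np.mean(C,0); return np.mean(L,0),np.std(L,0),c,im
E
python3 - <<'E'
from h import *
t,s,c,im=avg();print(t,s)
pts=[[250,204],[400,204],[325,131],[325,277]]
print(cast(pts,c,.01).mean(0)); T=R.from_rotvec(get_obs()["ee_rot"])
for g in ([.528,.403,-.007],[.5335,.401,-.007]): print(T.inv().apply(np.array(g)-t)*100)
E
```

```text
[0.52585748 0.40101939 0.13626481] [0.00084957 0.00081523 0.00082045]
[0.53555565 0.39972594]
[ 0.28284197 -0.12806788 14.32608807]
[ 0.72807328  0.25175982 14.32615369]
```

>>> play_rows:
  commands:
    - [0.5, 0.1, 2, 0, 0, 0, 1]
    - [0, 0, 3, 0, 0, 0, 1]
    - [0, 0, 3, 0, 0, 0, 1]
    - [0, 0, 2.5, 0, 0, 0, 1]
    - [0, 0, 1, 0, 0, 0, 1]
    - [0, 0, 0, 0, 0, 0, 1]
    - [0, 0, 0, 0, 0, 0, 1]

```text
time: 7.77
tcp_pos: [0.5321, 0.404, 0.0237]
ee_rot: [-3.091, -0.561, -0.001]
force: [-0.2, 0.3, -3.7]
grip_width: 0.0281
finger_force: 60.5
```

```bash
python3 - <<'E'
from h import *
t,s,c,im=avg(4);print(t)
s=read_camera("scene");tp=read_camera("top")
cv2.imwrite("pics/p1.png",np.hstack([cv2.resize(im,(400,300)),cv2.resize(s[180:255,410:510],(400,300))]))
E
```

```text
[0.53287505 0.40484166 0.02494022]
```

View pics/p1.png

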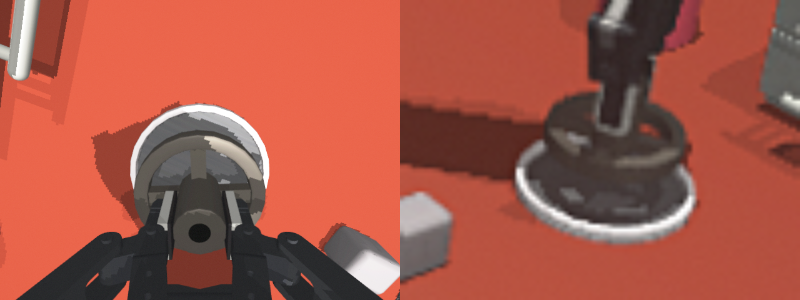

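The wheel sits centred over the cradle in the wrist half, where both span about x=132 to 268. In the scene half it is within about 2 mm. I lower and release.

>>> play_rows:
  commands:
    - [0, 0, 1, 0, 0, 0, 1]
    - [0, 0, 1, 0, 0, 0, 1]
    - [0, 0, 0.7, 0, 0, 0, 1]
    - [0, 0, 0.4, 0, 0, 0, 1]
    - [0, 0, 0.1, 0, 0, 0, 1]
    - [0, 0, 0, 0, 0, 0, 1]

```text
time: 8.57
tcp_pos: [0.5304, 0.4032, -0.0074]
ee_rot: [3.089, 0.562, -0.004]
force: [-4.5, -3.3, 10.1]
grip_width: 0.0283
finger_force: 62.1
```

>>> play_rows:
  commands:
    - [0, 0, 0, 0, 0, 0, 0]
    - [0, 0, 0, 0, 0, 0, -1]
    - [0, 0, 0, 0, 0, 0, -1]
    - [0, 0, 0, 0, 0, 0, -1]
    - [0, 0, 0, 0, 0, 0, -1]
    - [0, 0, 0, 0, 0, 0, -1]
    - [0, 0, -2, 0, 0, 0, -1]
    - [0, 0, -3.5, 0, 0, 0, -1]
    - [0, 0, -3.5, 0, 0, 0, -1]
    - [0, 0, -3.5, 0, 0, 0, -1]
    - [0, 0, -3, 0, 0, 0, -1]
    - [0, 0, 0, 0, 0, 0, -1]

```text
time: 9.57
tcp_pos: [0.5354, 0.4073, 0.1542]
ee_rot: [-3.083, -0.56, -0.021]
force: [1.5, 1.3, 0.9]
grip_width: 0.0856
finger_force: 0.0
```

```bash
python3 - <<'E'
from h import *
t,s,c,im=avg(4);print(t,toolmove([.629,.146,.14],3+90), toolmove([.52,-.405,.14],-50))
cv2.imwrite("pics/w5.png",im[100:350,180:480])
E
```

```text
[0.5331584  0.40545183 0.14968065] (array([ 0.14, 27.55,  0.5 ]), np.float64(17.6), np.float64(-1.9479445197334269)) (array([-29.46,  75.28,   0.61]), np.float64(-19.4), np.float64(-1.9479445197334269))
```

View pics/w5.png

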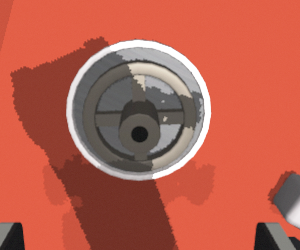

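The handwheel sits inside the round rim at crop (140,110), well centred. Next is the link. I move above it and turn by -162° so that joint 7 keeps range for the placing.

>>> play_rows:
  commands:
    - [0, 3.4, 0, 0, 0, 0, -1]
    - [0, 3.4, 0, 0, 0, 0, -1]
    - [0, 3.4, 0, 0, 0, 0, -1]
    - [0, 3.4, 0, 0, 0, 0, -1]
    - [0, 3.4, 0, 0, 0, 0, -1]
    - [0, 3.4, 0, 0, 0, 0, -1]
    - [0, 3.4, 0, 0, 0, 0, -1]
    - [0, 3.4, 0, 0, 0, 0, -1]
    - [0, 0, 0, 0, 0, -7, -1]
    - [0, 0, 0, 0, 0, -7, -1]
    - [0, 0, 0, 0, 0, -7, -1]
    - [0, 0, 0, 0, 0, -7, -1]

```text
time: 10.77
tcp_pos: [0.626, 0.1488, 0.1437]
ee_rot: [-2.859, -1.301, 0.007]
force: [0.4, -0.4, -0.0]
grip_width: 0.0852
finger_force: 0.0
```

>>> play_rows:
  commands:
    - [0, 0, 0, 0, 0, -7, -1]
    - [0, 0, 0, 0, 0, -7, -1]
    - [0, 0, 0, 0, 0, -7, -1]
    - [0, 0, 0, 0, 0, -7, -1]
    - [0, 0, 0, 0, 0, -7, -1]
    - [0, 0, 0, 0, 0, -7, -1]
    - [0, 0, 0, 0, 0, -7, -1]
    - [0, 0, 0, 0, 0, -7, -1]
    - [0, 0, 0, 0, 0, -7, -1]
    - [0, 0, 0, 0, 0, -7, -1]
    - [0, 0, 0, 0, 0, -7, -1]
    - [0, 0, 0, 0, 0, -7, -1]

```text
time: 11.77
tcp_pos: [0.626, 0.149, 0.1438]
ee_rot: [-1.252, -2.878, 0.004]
force: [0.5, 0.6, -0.1]
grip_width: 0.0853
finger_force: 0.0
```

>>> play_rows:
  commands:
    - [0, 0, 0, 0, 0, -7, -1]
    - [0, 0, 0, 0, 0, -7, -1]
    - [0, 0, 0, 0, 0, -7, -1]
    - [0, 0, 0, 0, 0, -7, -1]
    - [0, 0, 0, 0, 0, -7, -1]
    - [0, 0, 0, 0, 0, -7, -1]
    - [0, 0, 0, 0, 0, -7, -1]
    - [0, 0, 0, 0, 0, 0, -1]
    - [0, 0, 0, 0, 0, 0, -1]

```text
time: 12.52
tcp_pos: [0.6264, 0.149, 0.1442]
ee_rot: [0.04, -3.138, 0.0]
force: [-0.3, 0.2, -0.3]
grip_width: 0.0857
finger_force: 0.0
```

```bash
cat > look.py <<'E'
import sys
from h import *
name=sys.argv[1]; x,y,z=map(float,sys.argv[2:5]); line=float(sys.argv[5]); rad=40
t,s,c,im=avg(4); cv2.imwrite(f"pics/{name}.png",im); o=get_obs(); T=R.from_rotvec(o["ee_rot"])
p=proj([x,y,z],c)[0]; print("tcp",t.round(4),"q7",o["q"][6].round(2),"px",p.round(), "grip",o["grip_width"].round(4),"F",o["force"].round(1))
try:
    b=blob(im,tuple(np.clip(p,rad,[639-rad,479-rad]).astype(int)),rad); print("box px",b.min(0),b.max(0)); print("blob",rect(cast(b,c,z)))
except Exception as e: print(e)
print("shift cm to given xy, tip at bench:",(T.inv().apply([x,y,-.033]-t)*100).round(2),"turn",toolmove([x,y,0],line)[1],"tilt",T.as_matrix()[:,2].round(3))
E
python3 look.py w6 .629 .146 .03 93.1
```

```text
Traceback (most recent call last):
  File "look.py", line 5, in <module>
    p=proj([x,y,z],c)[0]; print("tcp",t.round(4),"q7",o["q"][6].round(2),"px",p.round(), "grip",o["grip_width"].round(4),"F",o["force"].round(1))
                                                                                                ^^^^^^^^^^^^^^^^^^^^^
AttributeError: 'float' object has no attribute 'round'
```

```bash
sed -i 's/o\["grip_width"\].round(4)/round(o["grip_width"],4)/' look.py; python3 look.py w6 .629 .146 .03 93.1
```

```text
tcp [0.6271 0.1495 0.1459] q7 0.82 px [314. 224.] grip 0.0856 F [-0.5  0.4  0.4]
box px [290 145] [340 299]
blob (array([631.3, 147.4]), array([121.1,  34.9]), 3.5)
shift cm to given xy, tip at bench: [-0.17 -0.36 17.89] turn -1.5 tilt [ 0. -0. -1.]
```

>>> play_rows:
  commands:
    - [-0.3, -0.3, 2, 0, 0, -2, -1]
    - [0, 0, 3, 0, 0, 0, -1]
    - [0, 0, 3.5, 0, 0, 0, -1]
    - [0, 0, 3.5, 0, 0, 0, -1]
    - [0, 0, 2.5, 0, 0, 0, -1]
    - [0, 0, 1.3, 0, 0, 0, -1]
    - [0, 0, 0.8, 0, 0, 0, -1]
    - [0, 0, 0.5, 0, 0, 0, -1]
    - [0, 0, 0, 0, 0, 0, -1]
    - [0, 0, 0, 0, 0, 0, 0.5]
    - [0, 0, 0, 0, 0, 0, 1]
    - [0, 0, 0, 0, 0, 0, 1]

```text
time: 13.92
tcp_pos: [0.6313, 0.147, -0.0234]
ee_rot: [-0.099, 3.138, 0.001]
force: [-1.0, 0.5, -0.4]
grip_width: 0.0522
finger_force: 0.0
```

>>> play_rows:
  commands:
    - [0, 0, 0, 0, 0, 0, 1]
    - [0, 0, 0, 0, 0, 0, 1]
    - [0, 0, 0, 0, 0, 0, 1]
    - [0, 0, 0, 0, 0, 0, 1]
  newtons: 80

```text
time: 14.25
tcp_pos: [0.6307, 0.147, -0.024]
ee_rot: [-0.099, 3.139, 0.001]
force: [-0.9, -1.1, 4.3]
grip_width: 0.0204
finger_force: 82.0
```

>>> play_rows:
  commands:
    - [0, 0, -1, 0, 0, 0, 1]
    - [0, 0, -3, 0, 0, 0, 1]
    - [0, 0, -3.5, 0, 0, 0, 1]
    - [0, 0, -3.5, 0, 0, 0, 1]
    - [0, 0, -3.5, 0, 0, 0, 1]
    - [0, 0, -2.5, 0, 0, 0, 1]
    - [0, 0, 0, 0, 0, 0, 1]
    - [0, 0, 0, 0, 0, 0, 1]

```text
time: 14.92
tcp_pos: [0.63, 0.1462, 0.1448]
ee_rot: [-0.099, 3.14, -0.001]
force: [-0.4, 0.0, -7.0]
grip_width: 0.0203
finger_force: 80.8
```

```bash
python3 look.py w7 .364 .2845 .01 34.8
```

```text
tcp [0.6288 0.1451 0.1426] q7 0.86 px [ 590. -211.] grip 0.0202 F [-0.2  0.2 -6.4]
box px [599  46] [639 182]
blob (array([543.5, 357.9]), array([96.8, 28.1]), 18.1)
shift cm to given xy, tip at bench: [25.44 15.63 17.68] turn 58.8 tilt [-0.006 -0.003 -1.   ]
```

>>> play_rows:
  commands:
    - [3.15, 1.95, 0, 0, 0, 0, 1]
    - [3.15, 1.95, 0, 0, 0, 0, 1]
    - [3.15, 1.95, 0, 0, 0, 0, 1]
    - [3.15, 1.95, 0, 0, 0, 0, 1]
    - [3.15, 1.95, 0, 0, 0, 0, 1]
    - [3.15, 1.95, 0, 0, 0, 0, 1]
    - [3.15, 1.95, 0, 0, 0, 0, 1]
    - [3.15, 1.95, 0, 0, 0, 0, 1]
    - [0, 0, 0, 0, 0, 7, 1]
    - [0, 0, 0, 0, 0, 7, 1]
    - [0, 0, 0, 0, 0, 7, 1]
    - [0, 0, 0, 0, 0, 7, 1]

```text
time: 16.12
tcp_pos: [0.368, 0.2859, 0.1439]
ee_rot: [-0.671, -3.067, 0.003]
force: [-0.3, -0.5, -6.6]
grip_width: 0.0202
finger_force: 80.7
```

>>> play_rows:
  commands:
    - [0, 0, 0, 0, 0, 7, 1]
    - [0, 0, 0, 0, 0, 7, 1]
    - [0, 0, 0, 0, 0, 7, 1]
    - [0, 0, 0, 0, 0, 7, 1]
    - [0, 0, 0, 0, 0, 2.8, 1]
    - [0, 0, 0, 0, 0, 0, 1]
    - [0, 0, 0, 0, 0, 0, 1]
    - [0, 0, 0, 0, 0, 0, 1]

```text
time: 16.78
tcp_pos: [0.3685, 0.2862, 0.1444]
ee_rot: [-1.452, -2.785, 0.002]
force: [-0.3, -0.6, -6.3]
grip_width: 0.0203
finger_force: 80.7
```

```bash
python3 look.py w8 .364 .2845 .01 34.8
```

```text
tcp [0.3687 0.2862 0.1446] q7 -0.49 px [313. 214.] grip 0.0199 F [-0.4 -0.3 -5.5]
box px [ 18 117] [639 479]
blob (array([433.7, 208. ]), array([625.3, 351.6]), 34.9)
shift cm to given xy, tip at bench: [ 0.12 -0.48 17.76] turn 0.0 tilt [-0.  0. -1.]
```

View pics/w8.png

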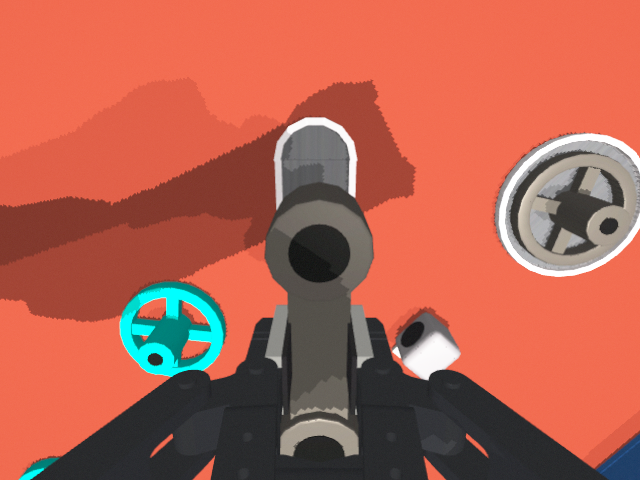

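The wrist picture shows the oblong cradle with its far end at (315,117) and sides at x=274 and 357. The link is aligned above it, and the small grey block at (425,345) lies to the right.

```bash
python3 - <<'E'
from h import *
t,s,c,im=avg(3);T=R.from_rotvec(get_obs()["ee_rot"])
P=cast([[315.5,117],[274,170],[357,170]],c,.01);q=T.inv().apply(np.c_[P,[.01]*3]-t)*100;print(q.round(2), "centre x by end",q[0,0]-7.3)
c,s,tp=calibration("top"),0,0
im=read_camera("wrist")
h,w=im.shape[:2]
E
```

```text
[[ 7.44 -0.3  13.49]
 [ 3.56 -3.49 13.49]
 [ 3.56  2.87 13.49]] centre x by end 0.13892198157758617
```

>>> play_rows:
  commands:
    - [0.1, -0.4, 2, 0, 0, 0, 1]
    - [0, 0, 3, 0, 0, 0, 1]
    - [0, 0, 3.5, 0, 0, 0, 1]
    - [0, 0, 3.5, 0, 0, 0, 1]
    - [0, 0, 2.2, 0, 0, 0, 1]
    - [0, 0, 0.8, 0, 0, 0, 1]
    - [0, 0, 0.6, 0, 0, 0, 1]
    - [0, 0, 0.4, 0, 0, 0, 1]
    - [0, 0, 0.2, 0, 0, 0, 1]
    - [0, 0, 0.2, 0, 0, 0, 1]
    - [0, 0, 0, 0, 0, 0, 1]

```text
time: 18.1
tcp_pos: [0.3658, 0.2854, -0.0182]
ee_rot: [1.455, 2.783, 0.003]
force: [0.1, -0.4, -5.5]
grip_width: 0.0197
finger_force: 80.5
```

>>> play_rows:
  commands:
    - [0, 0, 0.15, 0, 0, 0, 1]
    - [0, 0, 0.1, 0, 0, 0, 1]
    - [0, 0, 0, 0, 0, 0, 1]

```text
time: 18.35
tcp_pos: [0.3658, 0.2853, -0.0201]
ee_rot: [1.454, 2.783, 0.003]
force: [-0.8, 0.3, 2.7]
grip_width: 0.0197
finger_force: 82.0
```

On the floor: the upward force has risen to +2.7 N. I check its position numerically in the top view before letting go.

>>> play_rows:
  commands:
    - [0, 0, 0, 0, 0, 0, 0.4]
    - [0, 0, 0, 0, 0, 0, 0]
    - [0, 0, -0.3, 0, 0, 0, -0.5]
    - [0, 0, -1, 0, 0, 0, -1]
    - [0, 0, -2.5, 0, 0, 0, -1]
    - [0, 0, -3.5, 0, 0, 0, -1]
    - [0, 0, -3.5, 0, 0, 0, -1]
    - [0, 0, -3.5, 0, 0, 0, -1]
    - [0, 0, -3, 0, 0, 0, -1]
    - [0, 0, 0, 0, 0, 0, -1]
    - [0, 0, 0, 0, 0, 0, -1]

```text
time: 19.27
tcp_pos: [0.3662, 0.2856, 0.1534]
ee_rot: [1.455, 2.782, 0.007]
force: [0.8, -0.4, -0.9]
grip_width: 0.0854
finger_force: 0.0
```

```bash
python3 look.py w9 .364 .2845 .01 34.8; python3 - <<'E'
from h import *
im=cv2.imread("pics/w9.png");c=calibration("wrist")
b=blob(im,(313,214),40); x,y,w,h=cv2.boundingRect(b); print(x,y,w,h)
cv2.imwrite("pics/w9c.png",im[max(0,y-20):y+h+20,max(0,x-30):x+w+30])
print(toolmove([.652,-.138,.14],5.8),toolmove([.52,-.405,.14],-50))
E
```

```text
tcp [0.3651 0.2845 0.1516] q7 -0.5 px [319. 212.] grip 0.0853 F [-0.1  0.1  0. ]
box px [281 117] [363 295]
blob (array([365.9, 285.1]), array([148.2,  63.7]), -55.2)
shift cm to given xy, tip at bench: [ 0.07 -0.04 18.46] turn 0.0 tilt [-0.002 -0.002 -1.   ]
281 117 83 179
(array([-51.07,  -0.48,   1.04]), np.float64(29.0), np.float64(-0.49836642658272423)) (array([-65.45, -26.56,   1.12]), np.float64(84.8), np.float64(-0.49836642658272423))
```

View pics/w9c.png

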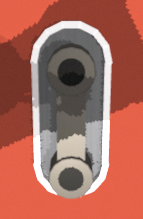

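The link lies inside the oblong rim: its eyes are at crop (71,69) and (70,178), and the rim spans rows 20 to 195. Bearing block next.

>>> play_rows:
  commands:
    - [-3.65, -0.03, 0, 0, 0, 0, -1]
    - [-3.65, -0.03, 0, 0, 0, 0, -1]
    - [-3.65, -0.03, 0, 0, 0, 0, -1]
    - [-3.65, -0.03, 0, 0, 0, 0, -1]
    - [-3.65, -0.03, 0, 0, 0, 0, -1]
    - [-3.65, -0.03, 0, 0, 0, 0, -1]
    - [-3.65, -0.03, 0, 0, 0, 0, -1]
    - [-3.65, -0.03, 0, 0, 0, 0, -1]
    - [-3.65, -0.03, 0, 0, 0, 0, -1]
    - [-3.65, -0.03, 0, 0, 0, 0, -1]
    - [-3.65, -0.03, 0, 0, 0, 0, -1]
    - [-3.65, -0.03, 0, 0, 0, 0, -1]

```text
time: 20.47
tcp_pos: [0.6121, -0.0784, 0.1496]
ee_rot: [-1.453, -2.782, 0.002]
force: [0.7, 0.4, 0.3]
grip_width: 0.0855
finger_force: 0.0
```

>>> play_rows:
  commands:
    - [-3.65, -0.03, 0, 0, 0, 0, -1]
    - [-3.65, -0.03, 0, 0, 0, 0, -1]
    - [0, 0, 0, 0, 0, 7, -1]
    - [0, 0, 0, 0, 0, 7, -1]
    - [0, 0, 0, 0, 0, 7, -1]
    - [0, 0, 0, 0, 0, 7, -1]
    - [0, 0, 0, 0, 0, 1, -1]
    - [0, 0, 0, 0, 0, 0, -1]
    - [0, 0, 0, 0, 0, 0, -1]
    - [0, 0, 0, 0, 0, 0, -1]

```text
time: 21.3
tcp_pos: [0.6532, -0.1369, 0.1509]
ee_rot: [-2.103, -2.333, 0.001]
force: [-0.3, 0.6, 0.3]
grip_width: 0.0855
finger_force: 0.0
```

```bash
python3 look.py w10 .652 -.138 .012 5.8; python3 - <<'E'
from h import *
im=cv2.imread("pics/w10.png");c=calibration("wrist")
p=proj([.652,-.138,.012],c)[0].astype(int);b=blob(im,tuple(p),40)
a=cv2.approxPolyDP(b.reshape(-1,1,2),4,True)[:,0];print(a.tolist());print(cast(a,c,.012).round(4).tolist())
E
```

```text
tcp [ 0.6533 -0.137   0.1511] q7 0.01 px [318. 214.] grip 0.0854 F [-0.2  0.1 -0.1]
box px [290 156] [353 267]
blob (array([ 654.4, -137.6]), array([92.3, 49.7]), -84.7)
shift cm to given xy, tip at bench: [-0.09 -0.13 18.41] turn 0.0 tilt [-0.  0. -1.]
[[291, 157], [292, 266], [348, 267], [353, 159]]
[[0.6269, -0.095], [0.635, -0.1853], [0.6821, -0.1813], [0.6746, -0.0916]]
```

>>> play_rows:
  commands:
    - [0, -0.05, 2, 0, 0, 0, -1]
    - [0, 0, 3, 0, 0, 0, -1]
    - [0, 0, 3.5, 0, 0, 0, -1]
    - [0, 0, 3.5, 0, 0, 0, -1]
    - [0, 0, 2.3, 0, 0, 0, -1]
    - [0, 0, 1.3, 0, 0, 0, -1]
    - [0, 0, 0.8, 0, 0, 0, -1]
    - [0, 0, 0, 0, 0, 0, -1]
    - [0, 0, 0, 0, 0, 0, 0.5]
    - [0, 0, 0, 0, 0, 0, 1]
    - [0, 0, 0, 0, 0, 0, 1]
    - [0, 0, 0, 0, 0, 0, 1]

```text
time: 22.5
tcp_pos: [0.654, -0.1372, -0.0109]
ee_rot: [2.104, 2.329, 0.002]
force: [0.6, -0.1, 0.6]
grip_width: 0.0388
finger_force: 0.2
```

>>> play_rows:
  commands:
    - [0, 0, 0, 0, 0, 0, 1]
    - [0, 0, 0, 0, 0, 0, 1]
    - [0, 0, 0, 0, 0, 0, 1]
    - [0, 0, 0, 0, 0, 0, 1]

```text
time: 22.83
tcp_pos: [0.6548, -0.1371, -0.0106]
ee_rot: [2.104, 2.329, 0.004]
force: [1.5, -0.1, 5.6]
grip_width: 0.035
finger_force: 81.6
```

>>> play_rows:
  commands:
    - [0, 0, -1, 0, 0, 0, 1]
    - [0, 0, -3, 0, 0, 0, 1]
    - [0, 0, -3.5, 0, 0, 0, 1]
    - [0, 0, -3.5, 0, 0, 0, 1]
    - [0, 0, -3.5, 0, 0, 0, 1]
    - [0, 0, -1, 0, 0, 0, 1]
    - [0, 0, 0, 0, 0, 0, 1]
    - [0, 0, 0, 0, 0, 0, 1]

```text
time: 23.5
tcp_pos: [0.6508, -0.1372, 0.1402]
ee_rot: [-2.103, -2.329, 0.005]
force: [-0.3, -0.4, -8.5]
grip_width: 0.0353
finger_force: 82.1
```

```bash
python3 look.py w11 .364 -.283 .01 -22.8
```

```text
tcp [ 0.6501 -0.1372  0.139 ] q7 0.0 px [-22. 344.] grip 0.035 F [ 0.  -0.7 -6.8]
box px [  0 284] [ 48 410]
blob (array([ 401.3, -290.4]), array([131.8,  39.1]), 81.6)
shift cm to given xy, tip at bench: [-11.62 -29.83  17.37] turn 28.6 tilt [-0.007  0.001 -1.   ]
```

>>> play_rows:
  commands:
    - [-1.3, -3.3, 0, 0, 0, 0, 1]
    - [-1.3, -3.3, 0, 0, 0, 0, 1]
    - [-1.3, -3.3, 0, 0, 0, 0, 1]
    - [-1.3, -3.3, 0, 0, 0, 0, 1]
    - [-1.3, -3.3, 0, 0, 0, 0, 1]
    - [-1.3, -3.3, 0, 0, 0, 0, 1]
    - [-1.3, -3.3, 0, 0, 0, 0, 1]
    - [-1.3, -3.3, 0, 0, 0, 0, 1]
    - [-1.2, -3.4, 0, 0, 0, 0, 1]
    - [0, 0, 0, 0, 0, 7, 1]
    - [0, 0, 0, 0, 0, 7, 1]
    - [0, 0, 0, 0, 0, 7, 1]

```text
time: 24.7
tcp_pos: [0.3671, -0.2832, 0.1419]
ee_rot: [-2.503, -1.897, -0.0]
force: [1.3, -0.1, -6.6]
grip_width: 0.035
finger_force: 83.4
```

>>> play_rows:
  commands:
    - [0, 0, 0, 0, 0, 7, 1]
    - [0, 0, 0, 0, 0, 0.6, 1]
    - [0, 0, 0, 0, 0, 0, 1]
    - [0, 0, 0, 0, 0, 0, 1]
    - [0, 0, 0, 0, 0, 0, 1]

```text
time: 25.12
tcp_pos: [0.3682, -0.2825, 0.1422]
ee_rot: [-2.614, -1.741, -0.0]
force: [0.6, -0.4, -7.2]
grip_width: 0.0349
finger_force: 83.4
```

```bash
python3 look.py w12 .364 -.283 .01 -22.8; python3 - <<'E'
from h import *
im=cv2.imread("pics/w12.png");c=calibration("wrist")
m=((im.min(2)>185)).astype(np.uint8)
cs,_=cv2.findContours(m,0,2)
print([(cv2.boundingRect(k),int(cv2.contourArea(k))) for k in cs if cv2.contourArea(k)>80])
print("corners px exp",proj([[*(np.array([.364,-.283])+[[np.cos(a),-np.sin(a)],[np.sin(a),np.cos(a)]]@np.array(v)),.01] for a in [np.radians(67.2)] for v in ([.059,.038],[.059,-.038],[-.059,.038],[-.059,-.038])],c).round())
E
```

```text
tcp [ 0.3682 -0.2826  0.1423] q7 -0.03 px [315. 218.] grip 0.0353 F [ 0.4  0.2 -6.2]
box px [ 21 140] [639 479]
blob (array([ 335.3, -386.8]), array([618.4, 333.2]), -22.7)
shift cm to given xy, tip at bench: [-0.21 -0.37 17.53] turn 0.1 tilt [-0.  0. -1.]
[((591, 431, 49, 49), 1630), ((89, 209, 112, 103), 8740), ((265, 141, 103, 64), 1060)]
corners px exp [[263. 141.]
 [366. 141.]
 [270. 285.]
 [360. 285.]]
```

The visible rim (x 265 to 367, top row 141) matches the prediction to about 1 mm. I lower it.

>>> play_rows:
  commands:
    - [-0.2, -0.3, 2, 0, 0, 0, 1]
    - [0, 0, 3, 0, 0, 0, 1]
    - [0, 0, 3.5, 0, 0, 0, 1]
    - [0, 0, 2.7, 0, 0, 0, 1]
    - [0, 0, 1.6, 0, 0, 0, 1]
    - [0, 0, 0.8, 0, 0, 0, 1]
    - [0, 0, 0.5, 0, 0, 0, 1]
    - [0, 0, 0.3, 0, 0, 0, 1]
    - [0, 0, 0.2, 0, 0, 0, 1]
    - [0, 0, 0.1, 0, 0, 0, 1]
    - [0, 0, 0, 0, 0, 0, 1]

```text
time: 26.23
tcp_pos: [0.3653, -0.2838, -0.0038]
ee_rot: [2.615, 1.738, 0.001]
force: [0.7, 0.0, -5.8]
grip_width: 0.0353
finger_force: 83.1
```

>>> play_rows:
  commands:
    - [0, 0, 0.15, 0, 0, 0, 1]
    - [0, 0, 0.15, 0, 0, 0, 1]
    - [0, 0, 0.1, 0, 0, 0, 1]
    - [0, 0, 0, 0, 0, 0, 1]

```text
time: 26.57
tcp_pos: [0.3651, -0.2838, -0.0067]
ee_rot: [2.615, 1.738, -0.0]
force: [-1.4, 1.3, 9.8]
grip_width: 0.0353
finger_force: 85.4
```

Seated: about 15 N of extra upward force at the expected height. I release and rise.

>>> play_rows:
  commands:
    - [0, 0, 0, 0, 0, 0, 0]
    - [0, 0, 0, 0, 0, 0, -1]
    - [0, 0, 0, 0, 0, 0, -1]
    - [0, 0, 0, 0, 0, 0, -1]
    - [0, 0, -2, 0, 0, 0, -1]
    - [0, 0, -3.5, 0, 0, 0, -1]
    - [0, 0, -3.5, 0, 0, 0, -1]
    - [0, 0, -3.5, 0, 0, 0, -1]
    - [0, 0, -3, 0, 0, 0, -1]
    - [0, 0, 0, 0, 0, 0, -1]
    - [0, 0, 0, 0, 0, 0, -1]

```text
time: 27.48
tcp_pos: [0.3657, -0.2842, 0.1481]
ee_rot: [2.613, 1.736, 0.002]
force: [-0.4, 0.6, -0.5]
grip_width: 0.0853
finger_force: 0.0
```

```bash
python3 look.py w13 .364 -.283 .01 -22.8; python3 - <<'E'
from h import *
print(toolmove([.52,-.405,.14],39.3),toolmove([.52,-.405,.14],-50.7))
E
```

```text
tcp [ 0.3644 -0.2834  0.1465] q7 -0.03 px [320. 214.] grip 0.0856 F [-0.3 -0.3  0.3]
box px [271 137] [373 282]
blob (array([ 365.1, -283.6]), array([119.3,  77.5]), 67.2)
shift cm to given xy, tip at bench: [1.000e-02 0.000e+00 1.795e+01] turn 0.0 tilt [-0.003  0.002 -1.   ]
(array([-5.22, 19.14,  0.45]), np.float64(-62.1), np.float64(-0.02581254015825819)) (array([-5.22, 19.14,  0.45]), np.float64(27.9), np.float64(-0.02581254015825819))
```

The outline seen is the rim alone (119 x 77 mm), so the bearing block is inside. Last one: the flange.

>>> play_rows:
  commands:
    - [-0.9, 3.2, 0, 0, 0, 0, -1]
    - [-0.9, 3.2, 0, 0, 0, 0, -1]
    - [-0.9, 3.2, 0, 0, 0, 0, -1]
    - [-0.9, 3.2, 0, 0, 0, 0, -1]
    - [-0.9, 3.2, 0, 0, 0, 0, -1]
    - [-0.7, 3.1, 0, 0, 0, 0, -1]
    - [0, 0, 0, 0, 0, 0, -1]
    - [0, 0, 0, 0, 0, 0, -1]
    - [0, 0, 0, 0, 0, 0, -1]

```text
time: 28.43
tcp_pos: [0.5195, -0.404, 0.1446]
ee_rot: [-2.612, -1.738, 0.002]
force: [-0.8, -0.0, 0.2]
grip_width: 0.0856
finger_force: 0.0
```

```bash
python3 look.py w14 .5206 -.4052 .012 39.3
```

```text
tcp [ 0.5195 -0.4042  0.1455] q7 0.02 px [321. 215.] grip 0.0856 F [-0.2  0.8  0.1]
box px [272 161] [377 264]
blob (array([ 522.6, -405.5]), array([64.6, 63.7]), 39.5)
shift cm to given xy, tip at bench: [-0.05  0.16 17.85] turn -62.1 tilt [-0.001  0.    -1.   ]
```

>>> play_rows:
  commands:
    - [0, 0.25, 2, 0, 0, 0, -1]
    - [0, 0, 3, 0, 0, 0, -1]
    - [0, 0, 3.5, 0, 0, 0, -1]
    - [0, 0, 3.2, 0, 0, 0, -1]
    - [0, 0, 2.1, 0, 0, 0, -1]
    - [0, 0, 1.2, 0, 0, 0, -1]
    - [0, 0, 0.8, 0, 0, 0, -1]
    - [0, 0, 0, 0, 0, 0, -1]
    - [0, 0, 0, 0, 0, 0, 0.5]
    - [0, 0, 0, 0, 0, 0, 1]
    - [0, 0, 0, 0, 0, 0, 1]
    - [0, 0, 0, 0, 0, 0, 1]

```text
time: 29.63
tcp_pos: [0.5238, -0.4068, -0.01]
ee_rot: [2.615, 1.737, 0.001]
force: [-0.0, 0.2, -0.2]
grip_width: 0.0386
finger_force: 0.0
```

>>> play_rows:
  commands:
    - [0, 0, 0, 0, 0, 0, 1]
    - [0, 0, 0, 0, 0, 0, 1]
    - [0, 0, 0, 0, 0, 0, 1]
    - [0, 0, 0, 0, 0, 0, 1]

```text
time: 29.97
tcp_pos: [0.5238, -0.4069, -0.0098]
ee_rot: [2.615, 1.737, 0.001]
force: [-1.0, 0.3, 6.4]
grip_width: 0.0342
finger_force: 80.6
```

>>> play_rows:
  commands:
    - [0, 0, -1, 0, 0, 0, 1]
    - [0, 0, -3, 0, 0, 0, 1]
    - [0, 0, -3.5, 0, 0, 0, 1]
    - [0, 0, -3.5, 0, 0, 0, 1]
    - [0, 0, -3.5, 0, 0, 0, 1]
    - [0, 0, -1.5, 0, 0, 0, 1]
    - [0, 0, 0, 0, 0, 0, 1]
    - [0, 0, 0, 0, 0, 0, 1]

```text
time: 30.63
tcp_pos: [0.5223, -0.4059, 0.1483]
ee_rot: [-2.616, -1.739, 0.001]
force: [-0.4, -0.2, -4.4]
grip_width: 0.0337
finger_force: 80.3
```

```bash
python3 look.py w15 .4575 .1135 .01 -48.2
```

```text
tcp [ 0.5213 -0.4055  0.1465] q7 0.02 px [-330. -896.] grip 0.0336 F [ 0.9 -0.2 -4.8]
box px [ 0 61] [135 223]
blob (array([ 357.7, -280.9]), array([119.3, 100.3]), 67.1)
shift cm to given xy, tip at bench: [ 45.36 -25.87  18.15] turn 25.4 tilt [-0.005  0.003 -1.   ]
```

>>> play_rows:
  commands:
    - [3.2, -1.8, 0, 0, 0, 0, 1]
    - [3.2, -1.8, 0, 0, 0, 0, 1]
    - [3.2, -1.8, 0, 0, 0, 0, 1]
    - [3.2, -1.8, 0, 0, 0, 0, 1]
    - [3.2, -1.8, 0, 0, 0, 0, 1]
    - [3.2, -1.8, 0, 0, 0, 0, 1]
    - [3.2, -1.8, 0, 0, 0, 0, 1]
    - [3.2, -1.8, 0, 0, 0, 0, 1]
    - [3.2, -1.8, 0, 0, 0, 0, 1]
    - [3.2, -1.8, 0, 0, 0, 0, 1]
    - [3.2, -1.8, 0, 0, 0, 0, 1]
    - [3.2, -1.8, 0, 0, 0, 0, 1]

```text
time: 31.83
tcp_pos: [0.4714, 0.033, 0.1477]
ee_rot: [-2.616, -1.738, 0.003]
force: [0.7, -0.1, -4.1]
grip_width: 0.0337
finger_force: 80.9
```

>>> play_rows:
  commands:
    - [3.4, -2.1, 0, 0, 0, 0, 1]
    - [3.4, -2.1, 0, 0, 0, 0, 1]
    - [0, 0, 0, 0, 0, 7, 1]
    - [0, 0, 0, 0, 0, 7, 1]
    - [0, 0, 0, 0, 0, 7, 1]
    - [0, 0, 0, 0, 0, 4.5, 1]
    - [0, 0, 0, 0, 0, 0, 1]
    - [0, 0, 0, 0, 0, 0, 1]
    - [0, 0, 0, 0, 0, 0, 1]

```text
time: 32.58
tcp_pos: [0.4598, 0.1103, 0.1481]
ee_rot: [-2.934, -1.121, 0.002]
force: [-0.8, -0.1, -3.7]
grip_width: 0.0338
finger_force: 81.1
```

```bash
python3 look.py w16 .4575 .1135 .01 -48.2; python3 - <<'E'
from h import *
im=cv2.imread("pics/w16.png");c=calibration("wrist")
m=((im.min(2)>185)).astype(np.uint8)
cs,_=cv2.findContours(m,0,2)
print([(cv2.boundingRect(k),int(cv2.contourArea(k))) for k in cs if cv2.contourArea(k)>80])
a=np.radians(14.1);Q=np.array([[np.cos(a),-np.sin(a)],[np.sin(a),np.cos(a)]])
print("corners px exp",proj([[*(np.array([.4575,.1135])+Q@np.array(v)),.01] for v in ([.045,.045],[.045,-.045],[-.045,.045],[-.045,-.045])],c).round().tolist())
E
```

```text
tcp [0.4599 0.1103 0.1482] q7 -1.29 px [314. 213.] grip 0.0337 F [-0.3 -0.7 -3.7]
box px [ 22 133] [615 479]
blob (array([376.6,  37.8]), array([605.9, 345.1]), -48.2)
shift cm to given xy, tip at bench: [ 0.04 -0.4  18.12] turn -0.1 tilt [-0.  0. -1.]
[((563, 195, 77, 87), 5372), ((242, 133, 151, 112), 1750), ((0, 104, 163, 99), 2358), ((237, 54, 25, 26), 290), ((178, 0, 71, 69), 2954)]
corners px exp [[289.0, 134.0], [391.0, 189.0], [240.0, 235.0], [337.0, 282.0]]
```

View pics/w16.png

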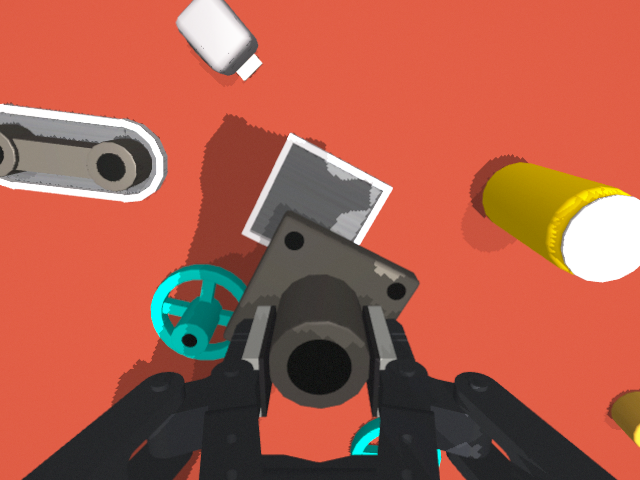

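The flange is parallel to the square cradle, whose rim spans x 242 to 392 with its top corner at (290,134). The match to the prediction is about 1 mm. I lower it.

>>> play_rows:
  commands:
    - [0.05, -0.3, 2, 0, 0, 0, 1]
    - [0, 0, 3, 0, 0, 0, 1]
    - [0, 0, 3.5, 0, 0, 0, 1]
    - [0, 0, 3.0, 0, 0, 0, 1]
    - [0, 0, 1.8, 0, 0, 0, 1]
    - [0, 0, 0.8, 0, 0, 0, 1]
    - [0, 0, 0.5, 0, 0, 0, 1]
    - [0, 0, 0.3, 0, 0, 0, 1]
    - [0, 0, 0.2, 0, 0, 0, 1]
    - [0, 0, 0, 0, 0, 0, 1]
    - [0, 0, 0, 0, 0, 0, 1]

```text
time: 33.7
tcp_pos: [0.4593, 0.1132, -0.0015]
ee_rot: [2.936, 1.118, 0.003]
force: [-0.3, -0.5, -4.1]
grip_width: 0.0339
finger_force: 80.9
```

>>> play_rows:
  commands:
    - [0, 0, 0.15, 0, 0, 0, 1]
    - [0, 0, 0.15, 0, 0, 0, 1]
    - [0, 0, 0.1, 0, 0, 0, 1]
    - [0, 0, 0, 0, 0, 0, 1]

```text
time: 34.03
tcp_pos: [0.4588, 0.1131, -0.0058]
ee_rot: [2.936, 1.118, 0.001]
force: [-1.6, 0.4, 2.9]
grip_width: 0.034
finger_force: 82.0
```

Seated. I release and rise.

>>> play_rows:
  commands:
    - [0, 0, 0, 0, 0, 0, 0]
    - [0, 0, 0, 0, 0, 0, -1]
    - [0, 0, 0, 0, 0, 0, -1]
    - [0, 0, 0, 0, 0, 0, -1]
    - [0, 0, -2, 0, 0, 0, -1]
    - [0, 0, -3.5, 0, 0, 0, -1]
    - [0, 0, -3.5, 0, 0, 0, -1]
    - [0, 0, -3.5, 0, 0, 0, -1]
    - [0, 0, -3, 0, 0, 0, -1]
    - [0, 0, 0, 0, 0, 0, -1]
    - [0, 0, 0, 0, 0, 0, -1]

```text
time: 34.95
tcp_pos: [0.4597, 0.1132, 0.1502]
ee_rot: [2.935, 1.118, 0.007]
force: [-0.5, -0.0, -0.8]
grip_width: 0.0854
finger_force: 0.0
```

```bash
python3 look.py w17 .4575 .1135 .01 -48.2; python3 - <<'E'
from h import *
c=calibration("top");im=read_camera("top");cv2.imwrite("pics/top1.png",im)
for n,s,z in [("cround",(117,197),.01),("crect",(449,280),.01),("cobl",(170,277),.01),("can",(310,166),.115),("weight",(434,206),.03)]:
    try: print(n,rect(cast(blob(im,s),c,z)))
    except Exception as e: print(n,e)
E
```

```text
tcp [0.4583 0.1127 0.1485] q7 -1.31 px [318. 212.] grip 0.0854 F [-0.2 -0.7 -0.5]
box px [245 132] [397 280]
blob (array([459.2, 113.6]), array([92.3, 91.4]), 14.1)
shift cm to given xy, tip at bench: [ 0.04 -0.08 18.15] turn -0.1 tilt [-0.003 -0.001 -1.   ]
cround (array([527.9, 403.1]), array([117.9, 115.7]), -89.5)
crect (array([ 363.9, -282.9]), array([122.1,  79.5]), 67.2)
cobl (array([362., 287.]), array([143.9,  65.9]), -55.2)
can (array([5.627e+02, 2.000e-01]), array([70.6, 50.7]), 0.6)
weight (array([ 511.5, -249.8]), array([46.6, 41.3]), -44.9)
```

Every cradle outline is unbroken by its part, and the can and weight have not moved. In the last wrist picture the link is flat inside its rim, and the short oblong reading is most likely the arm hiding one end from above. I hand in.

```bash
python3 -c "
from rig import *
print(hand_in())"
```

```text
the job is handed in; nothing more can be done
None
```

All four castings are in their matching cradles and released, the can and the weight have not moved, and the job was handed in at about 35 s; the judge's verdict was not shown.

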